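Zero the bench comparator on the master, then load the bronze bushing

ROBOT

A 7-joint arm with a two-finger parallel gripper is mounted at the origin on the work surface. World frame = base frame: x ahead of the robot, y to its left, z up, the work surface at z = 0. Lengths are in m, angles in rad, forces in N, time in s.
With the tool pointing down it reaches from about 0.4 to 0.875 m from the base axis. Payload 6.5 kg.
Tool frame: the origin (TCP) lies between the finger pads; the fingertips stand 22 mm ahead of it and the grasp point (between the pads) lies 3 mm ahead of it; z points along the fingers, y is the direction in which the jaws open and shut (so a half turn about z gives the same grasp; the last joint's range is limited). The gripper opens to 88 mm and grips with 3 to 60 N. Pads are 18 mm wide; open, the fingers measure 123 mm over their backs; the gripper's body (75 mm by 187 mm) begins 45 mm behind the grasp point.
Start: joints at [1.235, 0.536, -0.004, 1.538, 0.003, 1.067, -0.071], TCP at [0.173, -0.626, 0.23] pointing down, gripper open.
Joint ranges: [-2.7, 2.7], [-0.37, 2.16], [-1.27, 1.26], [0.24, 2.4], [-1.31, 4.45], [0.19, 1.91], [-2.76, 2.76]. Speed limits (rad/s): [2.39, 2.39, 3.14, 3.14, 3.14, 3.14, 3.14].

INTERFACE

Orientations are given as a unit quaternion [w, x, y, z].
In Python, from rig import robot, viewer gives the robot as it stands.
- The arm moves only by the tool servo_tool, never from a script. Its argument "deltas" is a list of rows, each a list of 6 numbers: the shift along the tool's x, y, z in m, then the turn, a rotation vector about the tool's x, y, z in degrees. A call has 1 to 10 rows; each row is the pose to reach, as a shift and turn from the pose commanded when the call began, along the tool's axes at that moment; what a row does not reach only later rows make up. A row lasts 1/8 s, in which the tool goes at most 62.5 mm and 10.7 degrees, less where a joint would pass 70% of its speed; a pose out of reach is approached as far as the arm can. A call with a gripper value outside its range is refused whole. "grip" is the gripper's target within -1 to 1 (fully open at 1, half-way at 0, shut at -1), set as the call begins (left out, the last holds). The fingers move at their own pace and stop on an object; "force" is the grip in N (left out, the last holds). Time passes only in rows, so rows that repeat a pose let the fingers close. It gives the time, the measured TCP pose, the force and the opening at its end, in the units of the state.
- robot.observe(): the state, without advancing time (a new reading comes with each control period).
- viewer.get_image(name): name is "scene" or "top" or "wrist"; returns a dict with "img" (480x640x3 uint8, red, green, blue), "depth" (480x640 float32, m along the optical axis (not along the pixel's ray), 0 where there is no reading), "fovy" (degrees; the focal length in pixels is half the picture's height over the tangent of half this angle, whatever the lens; pixels are square), "cx", "cy" (the principal point, pixels), "rvec" (rotation vector, rad) and "tvec" (3), from world to camera coordinates, as OpenCV has them; the wrist camera has in their place "hand_eye" (4x4, takes a point from camera to tool coordinates, whose origin is the TCP and whose axes are the flange's). Camera axes: x right, y down, z forward; pixel columns grow to the right and rows downward; lengths in m; the calibration is good to about 2 mm. A picture is of the moment at which its call begins: read the wrist's pose just before it.
- robot.close_job(): hands the job in, once; it reports no verdict.
The state is a dict: "time": time; "qpos": joint angles; "joint_vel": joint speeds; "tau": joint torques, N m; "position": TCP position; "tool_rot": TCP orientation; "contact_force": force on the tool from outside, world axes, zero at the start; "torque": the same for the moment, N m; "gripper_width": opening from 0.0 (shut) to 1.0 (fully open).
Only numpy, scipy, OpenCV 4.12 (cv2) and the standard library are available. Lean on these libraries where they do the work, as an engineer would, in place of code of your own. Each camera call takes 0.05 s, during which the arm holds its last target. There are 200 camera calls.

TASK

The comparator on the bench has its steel master block clamped under the sprung plunger: turn the dial's bezel until its zero mark lines up with the hand, then leave the bezel alone, lift the master out and stand it upright in the wooden tray. Then load the bronze bushing in its place: stand it on the bed between anvil and plunger and slide it gently along the anvil until it just rests against the stop screw, whose setting you must find by touch, and let go. Do not push the plunger hard, press the stop with no more than about 8 N, and leave everything else where it is.

Things in the scene. Friction and masses are not known exactly. Their poses are not given: they have to be found in the camera images.
- seat (a point): Reference point of the comparator (fixed; grey bed plate 167 x 215 mm, 12 mm thick): on the bed's top face in the middle of the measuring place, 12 mm over the table. Its x axis is the sliding-in direction (roughly away from the robot), y points from the anvil to plunger and dial, z up. The bed reaches from x = -87 to 80 mm and is free on the -x side. Bed, anvil and foot are ground and oiled (friction about 0.15).
- anvil (a point): Middle of the fixed steel anvil's upright face, 13 mm above the bed, at x = 0, y = -19 mm in the seat frame (same axes). The face runs along x from -39 to 50 mm and is 26 mm tall; below x = -39 mm a lead-in flares away from it. A part 38 mm wide that touches it has its centre at y = 0 of the seat frame.
- foot (a point): On the flat face of the sprung plunger's foot, opposite the anvil, 18 mm above the bed; same axes. Face from x = -15 to 32 mm, 20 mm tall, with a slanted lead-in on its -x side to 26 mm farther out and 13 mm back. With nothing in place it is at y = 13 mm in the seat frame (gap to the anvil 32 mm). It yields along +y up to 14 mm: 3.5 N at rest, 5.6 N at 6 mm.
- stop_post (a point): Front face of the stop's post, at x = 58, y = 0, z = 14 mm in the seat frame; the post is 16 mm deep, 30 mm wide, 24 mm tall. From it the stop screw (flat tip 14 mm across) points to -x along y = 0. Its setting differs each time and is not measured: the tip's face lies between x = 8 and 46 mm, so a bushing that touches it has its centre at x = -11 to 27 mm. Find it by touch.
- dial_center (a point): Centre of the dial, which lies flat facing up, 115 mm along +y of the seat frame, at mid-height of the bezel: 50 mm above the bed. The bezel is a round knurled steel ring 57 mm across (grip it across its outside from above), from 8 mm below to 6 mm above this point, with the hand and a rim within 11 mm above; the case below it is 48 mm across.
- bezel (a joint): Turn of the bezel, rad, counter-clockwise from above positive; at 0 the zero mark points along the seat frame's +x. It stays where it is left; needs about 0.06 N m. Range -1.2 to 2.0.
- needle (a joint): Angle of the dial's hand, rad, in the same sense and from the same direction as the bezel: the mark is on the hand when both values are equal. It turns 0.12 rad for each mm that the plunger is pushed back: 0 with nothing in place, about 0.72 with 38 mm between anvil and plunger.
- zero_mark (a point): Middle of the dark raised bar (14 x 5 mm) on the bezel's face that is the zero mark, 22.5 mm from the dial's centre; its x axis points outward from the dial's centre.
- needle_tip (a point): Tip of the dial's thin black hand, 16 mm from the dial's centre; its x axis points along the hand, outward.
- master_center (a point): Centre of the master: a solid steel block 20 mm (its x) by 38 mm (its y, the gauging size) by 60 mm tall, 0.35 kg; starts upright in the comparator between anvil and plunger, 3 to 8 mm on the -x side of the seat point. The point is 30 mm above its underside.
- bushing_center (a point): Centre of the bronze bushing: a plain round tube 38 mm outside, 60 mm tall, its 26 mm bore closed by a black dust plug 3 mm below the rim, about 0.3 kg, standing upright on the black ribbed mat (3 mm thick) on the right. The point is on its axis, 30 mm above its underside. The chrome piston beside it is solid and shorter.
- tray_in (a point): Middle of the inner floor of the shallow wooden tray on the left, 110 x 110 mm outside, walls 5 mm thick and 14 mm tall, floor about 5 mm above the table; fixed. Its axes run along the walls.
- piston: Bystander: chrome piston, 42 mm across, 46 mm tall, with a groove, on the mat. Origin under its centre.
- cap: Bystander: red plastic cap, 40 mm across, 26 mm tall, on the mat. Origin under its centre.
- bracket: Bystander: cast L-shaped bracket, 70 x 40 x 45 mm. Origin under its base's centre.
- wrench: Bystander: open wrench lying flat beyond the comparator.
- can: Bystander: grey can 56 mm across, 130 mm tall. Origin under its centre.
- spacer: Bystander: steel spacer disc 24 mm across, 11 mm tall.
- pin: Bystander: steel pin 12 mm across, 50 mm long, lying on the table.
Things that resemble listed ones, but are neither listed nor needed, are in the scene too. There is more than one size of the part that bears master_center; the job needs the larger. There is more than one size of the part that bears tray_in; the job needs the smaller.

How it is judged:
On the way, in this order (a step that is already met when the one before it is completed fails the run):
1. the zero mark lines up with the hand (within 0.12 rad) while the master is clamped in the comparator (angle between the x axis of zero_mark and the x axis of needle_tip, either way round below 0.12 rad and horizontal distance between master_center and seat below 0.014 m), for 0.3 s.
2. the master stands upright in the wooden tray, released (x of master_center in the frame of tray_in between -0.035 and 0.035 m and y of master_center in the frame of tray_in between -0.035 and 0.035 m and z of master_center in the frame of tray_in between 0.026 and 0.034 m and angle between master_center's own z axis and vertical below 0.1 rad and contact force between the fingers and master below 0.3 N), for 0.2 s.
At the end, for the whole second after the job is handed in: The bushing stands upright on the comparator's bed (tilt under 0.06 rad), at rest, within 1.5 mm of the anvil's face and of the stop screw's tip; the hand again stands at the zero mark within 0.2 rad; the master stands upright in the tray, its centre within 35 mm of the tray's middle each way (horizontal distance between bushing_center and stop_tip below 0.0245 m and y of bushing_center in the frame of seat between -0.0015 and 0.0015 m and z of bushing_center in the frame of seat below 0.032 m and angle between bushing_center's own z axis and vertical below 0.06 rad and linear speed of bushing below 0.01 m/s and angle between the x axis of zero_mark and the x axis of needle_tip, either way round below 0.2 rad and x of master_center in the frame of tray_in between -0.035 and 0.035 m and y of master_center in the frame of tray_in between -0.035 and 0.035 m and z of master_center in the frame of tray_in between 0.026 and 0.034 m and angle between master_center's own z axis and vertical below 0.1 rad); the robot touches nothing.
It fails at once if the bushing or anything else pushed against the stop screw with more than 10 N (contact force between stop_tip and anything else above 10 N).
It fails at once if the plunger loaded with more than 25 N (contact force between plunger and anything else above 25 N).
It fails at once if the bezel touched when the master is no longer in the comparator (contact force between bezel and anything else above 1 N and horizontal distance between master_center and seat above 0.03 m).
It fails at once if a bystander moved by more than 20 mm (distance of any of piston, cap, bracket, wrench, can, spacer, pin from where it was at the start of the episode above 0.02 m).
It also fails if it takes over 72 s, if anything falls off the work surface, if the arm or the gripper's body presses on something with over 40 N, if the wrist force passes 120 N, or if a joint passes its speed limit or range.

## Working session

There is one attempt and no reset: what is moved stays moved. The work goes in short steps, Python scripts to look and compute and a tool call to move; the robot and the scene stay as the last step left them, time stands still between calls to the robot, and variables do not carry over. Pictures are saved under pics/ and viewed, about 8 in all and at most 12, crops included, and the job is handed in when it is done.

Besides the shell and the picture viewer there is one more tool, called after ">>>" as name([rows], argument=value, ...), one row to a line, values as JSON. servo_tool: Moves the arm, as the interface text tells. Its arguments: {"type":"object","properties":{"deltas":{"type":"array"},"grip":{"type":"number"},"force":{"type":"number"}},"required":["deltas"]}

```bash
mkdir -p pics; cat > h.py <<'E'
import numpy as np, cv2
from scipy.spatial.transform import Rotation as R
from rig import robot, viewer
def grab(n):
    s=robot.observe(); d=viewer.get_image(n); h=d['img'].shape[0]
    f=h/2/np.tan(np.radians(d['fovy'])/2)
    if n=='wrist':
        q=np.array(s['tool_rot']); T=np.eye(4); T[:3,:3]=R.from_quat(q[[1,2,3,0]]).as_matrix(); T[:3,3]=s['position']
        M=T@np.array(d['hand_eye'])
    else:
        Rm=cv2.Rodrigues(np.array(d['rvec'],float))[0]; M=np.eye(4); M[:3,:3]=Rm.T; M[:3,3]=-Rm.T@np.array(d['tvec']).ravel()
    np.savez(f'pics/{n}.npz',img=d['img'],depth=d['depth'],M=M,f=f,c=[d['cx'],d['cy']])
    return load(n)
def load(n): return dict(np.load(f'pics/{n}.npz'))
def pt(d,u,v,z=None):
    "world point at pixel; z given: intersect with plane, else depth"
    r=np.array([(u-d['c'][0])/d['f'],(v-d['c'][1])/d['f'],1.])
    M=d['M']; 
    if z is None: 
        p=d['depth'][int(round(v))-1:int(round(v))+2,int(round(u))-1:int(round(u))+2]; return M[:3,:3]@(r*np.median(p))+M[:3,3]
    w=M[:3,:3]@r; return M[:3,3]+w*(z-M[2,3])/w[2]
def save(name,img,scale=1,box=None):
    if box: img=img[box[1]:box[3],box[0]:box[2]]
    cv2.imwrite(f'pics/{name}.png',cv2.resize(img[:,:,::-1],None,fx=scale,fy=scale,interpolation=cv2.INTER_CUBIC))
E
python3 - <<'E'
from h import *
for n in('top','scene'):
    d=grab(n); save(n,d['img']); print(n,d['M'].round(3),d['f'],d['c'])
print(robot.observe())
E
```

```text
top [[ 0.000e+00 -9.920e-01  1.280e-01  4.030e-01]
 [-1.000e+00 -1.000e-03 -8.000e-03 -6.300e-02]
 [ 8.000e-03 -1.280e-01 -9.920e-01  1.026e+00]
 [ 0.000e+00  0.000e+00  0.000e+00  1.000e+00]] 466.1930820556231 [325.99078957 238.17728642]
scene [[ 0.554  0.567 -0.61   1.287]
 [ 0.833 -0.394  0.39  -0.552]
 [-0.02  -0.724 -0.69   0.942]
 [ 0.     0.     0.     1.   ]] 543.2739440532029 [308.22283659 238.61301781]
{'time': 0.1, 'qpos': array([ 1.23480951,  0.53708417, -0.00446108,  1.53877145,  0.0026248 ,
        1.06731207, -0.07118203]), 'joint_vel': array([-0.00095038, -0.00088869,  0.00051888, -0.00227254, -0.00140046,
       -0.00123702,  0.00084639]), 'tau': array([ 2.08583748e-03, -5.72086787e+01,  9.93781239e-01, -2.52231574e+01,
       -5.61487419e-02,  1.35177642e-02,  3.91516153e-05]), 'position': array([ 0.17308119, -0.62593681,  0.22913166]), 'tool_rot': array([-7.66498663e-04,  9.90907231e-01,  1.34544577e-01, -1.67768521e-04]), 'contact_force': array([ 0.15118399,  0.28742084, -0.25275431]), 'torque': array([0.01619287, 0.01000265, 0.00627583]), 'gripper_width': 0.9977239942948937}
```

View pics/top.png

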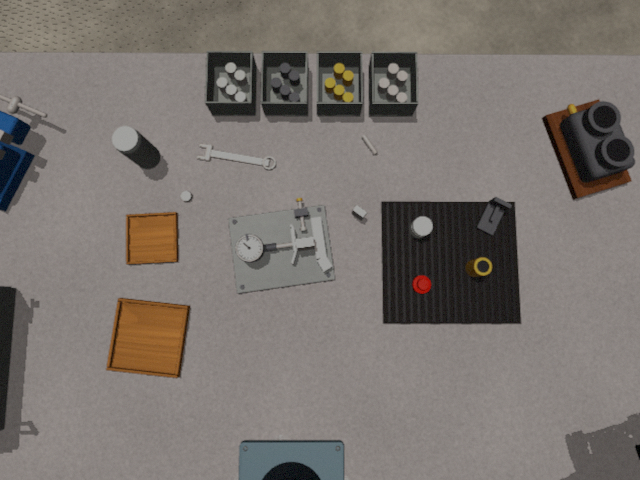

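View pics/scene.png

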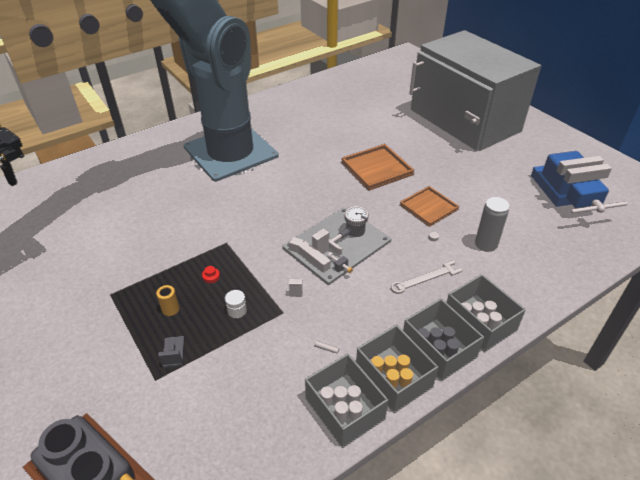

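```bash
python3 - <<'E'
from h import *
d=load('top'); save('crop',d['img'],6.5,(222,195,342,287))
for n,u,v,z in [('dial',249,248,.068),('tray a',127,214,.014),('tray b',177,213,.014),('tray c',179,263,.014),('tray d',128,265,.014),('bush',483,267,.063),('bore',483,267,.06),('piston',422,226,.049),('cap',423,284,.029),
  ('bed bl',236,291,.012),('bed br',334,281,.012),('bed tr',325,206,.012),('bed tl',230,219,.012)]:
    print(n,pt(d,u,v,z).round(4),pt(d,u,v).round(4))
E
```

```text
dial [0.5068 0.0878 0.068 ] [0.5068 0.0877 0.0685]
tray a [0.5875 0.3655 0.014 ] [ 5.901e-01  3.716e-01 -4.000e-04]
tray b [0.5899 0.2561 0.014 ] [ 5.925e-01  2.605e-01 -2.000e-04]
tray c [0.4798 0.2472 0.014 ] [0.4808 0.2514 0.0005]
tray d [0.4754 0.3572 0.014 ] [ 4.764e-01  3.632e-01 -4.000e-04]
bush [ 0.4683 -0.3965  0.063 ] [ 0.4686 -0.3981  0.0586]
bore [ 0.4685 -0.3976  0.06  ] [ 0.4686 -0.3981  0.0586]
piston [ 0.5562 -0.2752  0.049 ] [ 0.5564 -0.2755  0.0477]
cap [ 0.4342 -0.2784  0.029 ] [ 0.4342 -0.2787  0.0277]
bed bl [0.4195 0.1227 0.012 ] [0.4196 0.1234 0.0079]
bed br [ 0.4411 -0.0889  0.012 ] [ 0.4416 -0.0893 -0.0017]
bed tr [ 0.6065 -0.0693  0.012 ] [ 6.088e-01 -6.940e-02  4.000e-04]
bed tl [0.577  0.1398 0.012 ] [0.5771 0.1399 0.0114]
```

View pics/crop.png

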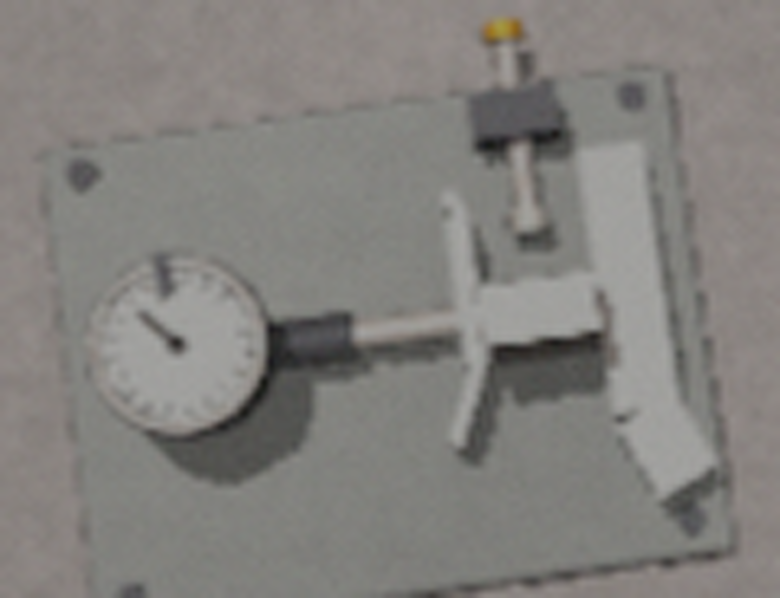

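```bash
cat >> h.py <<'E'
def go(x,y,z,yaw,ref=None):
    "delta in tool axes from the present pose to TCP xyz, tool down, tool x at yaw deg"
    s=robot.observe(); q=np.array(s['tool_rot']); Rc=R.from_quat(q[[1,2,3,0]])
    Rt=R.from_euler('z',yaw,degrees=True)*R.from_euler('x',180,degrees=True)
    dp=Rc.inv().apply(np.array([x,y,z])-s['position']); dr=(Rc.inv()*Rt).as_rotvec(degrees=True)
    print('t',round(s['time'],2),'at',s['position'].round(4),'yaw',R.as_euler(Rc*R.from_euler('x',180,degrees=True),'ZYX',degrees=True).round(2),'F',s['contact_force'].round(2),'w',round(s['gripper_width'],3))
    print('delta',dp.round(4).tolist(),dr.round(2).tolist(),'rows',np.linalg.norm(dp)/.0625,np.linalg.norm(dr)/10.7)
E
python3 -c "
from h import *
go(.507,.087,.22,58)"
```

```text
t 0.1 at [ 0.1731 -0.6259  0.2291] yaw [1.546e+01 1.000e-02 9.000e-02] F [ 0.15  0.29 -0.25] w 0.998
delta [0.5119, -0.5981, 0.01] [-0.09, -0.03, -42.54] rows 12.59703122016131 3.975281696483935
```

>>> servo_tool([
  [0.041,-0.048,0.001,0,0,-5],
  [0.082,-0.096,0.002,0,0,-10],
  [0.123,-0.144,0.003,0,0,-15],
  [0.164,-0.191,0.004,0,0,-20],
  [0.205,-0.239,0.005,0,0,-25],
  [0.246,-0.287,0.006,0,0,-30],
  [0.287,-0.335,0.007,0,0,-35],
  [0.328,-0.383,0.008,0,0,-40],
  [0.369,-0.431,0.009,0,0,-42.5],
  [0.41,-0.479,0.01,0,0,-42.5],
], grip=1)

```text
time: 1.35
position: [0.4388, -0.0589, 0.22]
tool_rot: [0.0, 0.875, 0.485, -0.0]
contact_force: [1.4, -0.7, -0.7]
gripper_width: 1.002
```

```bash
python3 -c "
from h import *
go(.507,.087,.2,58)"
```

```text
t 1.35 at [ 0.4388 -0.0589  0.22  ] yaw [ 5.796e+01  1.000e-02 -2.000e-02] F [ 1.41 -0.68 -0.74] w 1.002
delta [0.1599, -0.0196, 0.02] [0.02, 0.01, -0.04] rows 2.596777526808005 0.0042084135610311055
```

>>> servo_tool([
  [0.055,-0.007,0.005,0,0,0],
  [0.11,-0.014,0.01,0,0,0],
  [0.15,-0.018,0.015,0,0,0],
  [0.16,-0.02,0.02,0,0,0],
  [0.16,-0.02,0.02,0,0,0],
])

```text
time: 1.98
position: [0.5055, 0.0853, 0.1993]
tool_rot: [-0.0, 0.875, 0.485, -0.001]
contact_force: [0.2, 0.0, 0.2]
gripper_width: 0.995
```

```bash
python3 -c "
from h import *
go(.507,.087,.2,58)
d=grab('wrist'); save('w1',d['img']); print(d['M'].round(3),d['f'],d['c'])"
```

```text
t 1.98 at [0.5055 0.0853 0.1993] yaw [58.    0.08  0.07] F [0.24 0.01 0.17] w 0.995
delta [0.0022, 0.0003, -0.0007] [-0.07, 0.08, -0.0] rows 0.037335722879547686 0.010276353808984113
[[ 0.848 -0.511 -0.143  0.542]
 [-0.531 -0.817 -0.226  0.142]
 [-0.001  0.268 -0.964  0.355]
 [ 0.     0.     0.     1.   ]] 358.0262131063849 [310.57418849 241.55529306]
```

View pics/w1.png

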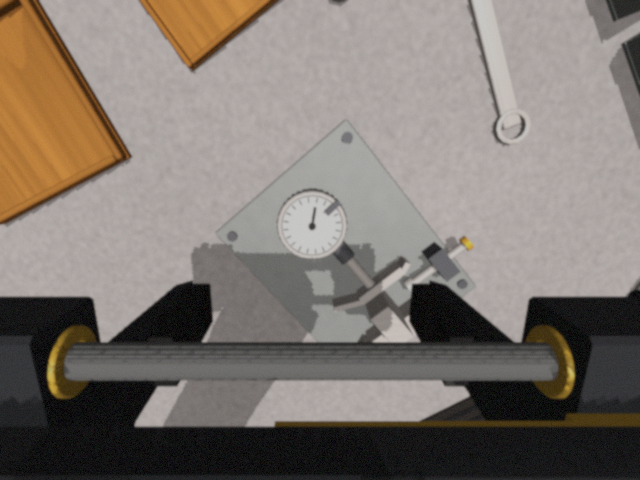

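```bash
python3 -c "
from h import *
d=load('wrist'); save('w1c',d['img'],8,(265,180,355,250))"
```

```text
(no output)
```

View pics/w1c.png

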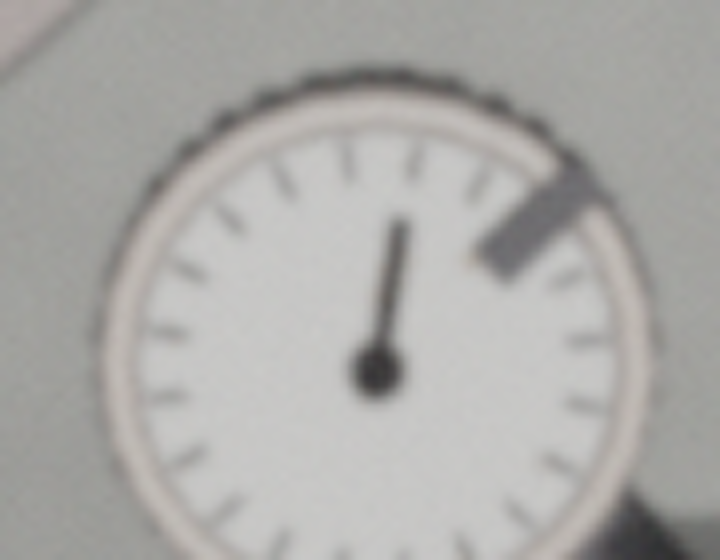

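```bash
python3 -c "
from h import *
d=load('wrist')
P=lambda u,v,z: pt(d,265+u/8-.44,180+v/8-.44,z)
a=lambda p,q: np.degrees(np.arctan2(*(q-p)[1::-1]))
hub=P(377,373,.072);tip=P(401,218,.072);mi=P(490,265,.069);mo=P(583,180,.069)
print(hub,a(hub,tip),a(mi,mo),a(hub,mi),a(hub,mo),np.linalg.norm(tip-hub),np.linalg.norm((mi+mo)/2-hub))
print(pt(d,312,226))
print(P(377,358,.068),'bezel')
go(.5068,.0878,.068,58)"
```

```text
[0.50800018 0.08622282 0.072     ] 49.4181995036309 11.12275657842718 10.571217972170546 10.818914389528564 0.016063718575319096 0.02212079084327781
[0.50836361 0.08632513 0.07254256]
[0.50835196 0.08677169 0.068     ] bezel
t 2.02 at [0.5056 0.0843 0.1996] yaw [5.791e+01 9.000e-02 3.000e-02] F [ 0.04  0.1  -0.25] w 1.0
delta [0.0038, -0.0008, 0.1316] [-0.03, 0.09, -0.09] rows 2.1058734832650834 0.012745190385684821
```

>>> servo_tool([
  [0.003,0.001,0.03,0,0,0],
  [0.003,0.001,0.06,0,0,0],
  [0.003,0.001,0.09,0,0,0],
  [0.003,0.001,0.115,0,0,0],
  [0.003,0.001,0.131,0,0,0],
  [0.003,0.001,0.131,0,0,0],
])

```text
time: 2.78
position: [0.508, 0.0865, 0.0685]
tool_rot: [-0.0, 0.875, 0.484, -0.001]
contact_force: [-0.9, -0.4, 0.0]
gripper_width: 1.001
```

>>> servo_tool([
  [0,0,0,0,0,0],
  [0,0,0,0,0,0],
  [0,0,0,0,0,0],
  [0,0,0,0,0,0],
  [0,0,0,0,0,0],
], grip=-1, force=12)

```text
time: 3.4
position: [0.5087, 0.0877, 0.069]
tool_rot: [0.0, 0.875, 0.484, 0.0]
contact_force: [0.6, -0.6, 0.3]
gripper_width: 0.457
```

>>> servo_tool([
  [0,0,0,0,0,0],
  [0,0,0,0,0,0],
])

```text
time: 3.65
position: [0.5087, 0.0877, 0.0689]
tool_rot: [-0.0, 0.875, 0.485, -0.0]
contact_force: [-0.1, -0.0, 0.1]
gripper_width: 0.229
```

```bash
python3 -c "
from h import *
go(.508,.0865,.068,96.5)
d=grab('wrist'); save('w2',d['img'])"
```

```text
t 3.65 at [0.5087 0.0877 0.0689] yaw [5.796e+01 0.000e+00 1.000e-02] F [-0.13 -0.05  0.08] w 0.229
delta [-0.0014, 0.0, 0.0009] [-0.01, 0.0, -38.54] rows 0.026476214871936642 3.6017554384320647
```

View pics/w2.png

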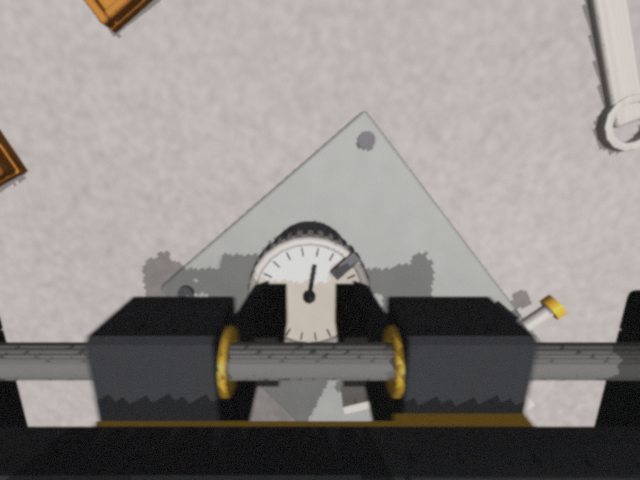

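```bash
python3 -c "
from h import *
d=load('wrist'); s=robot.observe(); q=np.array(s['tool_rot']); Rc=R.from_quat(q[[1,2,3,0]])
for u,v in [(262,292),(280,292),(265,310),(360,292),(360,310),(345,292),(310,296),(310,260),(160,310),(450,310),(310,360),(270,330),(290,288),(337,288)]:
    p=pt(d,u,v); print(u,v,p.round(4),Rc.inv().apply(p-s['position']).round(4))
"
```

```text
262 292 [0.498  0.1058 0.0917] [ 0.0097 -0.0187 -0.0228]
280 292 [0.5031 0.1009 0.0882] [ 0.0082 -0.0118 -0.0192]
265 310 [0.4997 0.1033 0.1052] [ 0.0085 -0.0159 -0.0362]
360 292 [0.5314 0.0851 0.0921] [ 0.0099  0.0206 -0.0231]
360 310 [0.5292 0.0847 0.1051] [ 0.0084  0.0189 -0.0361]
345 292 [0.5258 0.0867 0.0882] [ 0.0082  0.015  -0.0193]
310 296 [0.5089 0.0869 0.0725] [-0.0006  0.0005 -0.0035]
310 260 [0.5177 0.101  0.0701] [ 0.0161  0.0006 -0.0011]
160 310 [0.4998 0.1324 0.1552] [ 0.0332 -0.0313 -0.0863]
450 310 [0.5522 0.0997 0.1555] [ 0.0333  0.0304 -0.0865]
310 360 [0.5221 0.1077 0.1599] [ 0.0241  0.0007 -0.091 ]
270 330 [0.5025 0.1013 0.1193] [ 0.0082 -0.0125 -0.0503]
290 288 [0.5026 0.0943 0.0702] [ 0.0024 -0.0088 -0.0012]
337 288 [0.5232 0.0882 0.0839] [ 0.0081  0.012  -0.0149]
```

```bash
python3 -c "
from h import *
d=load('wrist'); s=robot.observe(); q=np.array(s['tool_rot']); Rc=R.from_quat(q[[1,2,3,0]])
for u in (265,280,345,355):
  for v in range(276,300,2):
    p=pt(d,u,v); print(u,v,d['img'][v,u],Rc.inv().apply(p-s['position']).round(4))
print(s['qpos'])
"
```

```text
265 276 [200 198 195] [ 0.0083 -0.0202 -0.0012]
265 278 [206 202 195] [ 0.0074 -0.0202 -0.0013]
265 280 [185 177 170] [ 0.0063 -0.0203 -0.0011]
265 282 [86 79 74] [ 0.01   -0.0187 -0.0126]
265 284 [27 22 25] [ 0.0101 -0.0184 -0.0151]
265 286 [21 23 19] [ 0.0101 -0.0181 -0.0174]
265 288 [25 22 22] [ 0.0101 -0.0179 -0.0196]
265 290 [22 20 18] [ 0.0098 -0.0177 -0.0209]
265 292 [11 14 14] [ 0.0098 -0.0175 -0.0229]
265 294 [22 24 22] [ 0.0101 -0.0172 -0.0255]
265 296 [20 12 19] [ 0.0098 -0.017  -0.0267]
265 298 [10  0  2] [ 0.0094 -0.0169 -0.0277]
280 276 [214 214 212] [ 0.0083 -0.0133 -0.0012]
280 278 [214 214 212] [ 0.0074 -0.0133 -0.0014]
280 280 [210 208 204] [ 0.0062 -0.0134 -0.0009]
280 282 [189 182 172] [ 0.0054 -0.0134 -0.0011]
280 284 [91 85 77] [ 0.0084 -0.0125 -0.011 ]
280 286 [11  9 14] [ 0.0084 -0.0123 -0.0132]
280 288 [15 21 16] [ 0.0084 -0.0121 -0.0154]
280 290 [18 22 19] [ 0.0083 -0.0119 -0.0174]
280 292 [12 13  7] [ 0.0082 -0.0118 -0.0192]
280 294 [ 8 16 11] [ 0.0086 -0.0116 -0.0221]
280 296 [ 7 15 14] [ 0.0083 -0.0114 -0.0235]
280 298 [21 19 20] [ 0.0083 -0.0113 -0.0254]
[... 482 characters left out ...]
.0083  0.0146 -0.0235]
345 298 [6 9 9] [ 0.0086  0.0144 -0.0259]
355 276 [175 167 158] [ 0.0082  0.0213 -0.0009]
355 278 [191 183 173] [ 0.0072  0.0213 -0.001 ]
355 280 [164 156 147] [ 0.0065  0.0213 -0.0016]
355 282 [67 63 56] [ 0.0098  0.0199 -0.0122]
355 284 [22 24 18] [ 0.01    0.0196 -0.015 ]
355 286 [23 20 23] [ 0.0097  0.0194 -0.0165]
355 288 [23 22 22] [ 0.0097  0.0191 -0.0187]
355 290 [17  7 13] [ 0.0101  0.0188 -0.0216]
355 292 [15 14 18] [ 0.0098  0.0186 -0.023 ]
355 294 [24 22 25] [ 0.0096  0.0185 -0.0244]
355 296 [28 23 23] [ 0.0093  0.0183 -0.0257]
355 298 [17 21 15] [ 0.0085  0.0183 -0.0259]
[ 0.07915738  0.59725303 -0.42930214  1.97589829  0.39688305  0.65043592
 -1.16387592]
```

>>> servo_tool([
  [0,0,0,0,0,0],
  [0,0,0,0,0,0],
  [0,0,0,0,0,0],
  [0,0,0,0,0,0],
  [0,0,0,0,0,0],
  [0,0,0,0,0,0],
  [0,0,0,0,0,0],
  [0,0,0,0,0,0],
], grip=1)

```text
time: 4.7
position: [0.5087, 0.0876, 0.069]
tool_rot: [0.0, 0.875, 0.485, -0.0]
contact_force: [-0.6, 0.2, -0.2]
gripper_width: 1.001
```

>>> servo_tool([
  [-0.001,0,0.006,0,0,0],
  [-0.001,0,0.013,0,0,0],
  [-0.001,0,0.02,0,0,0],
  [-0.001,0,0.026,0,0,0],
  [-0.001,0,0.031,0,0,0],
])

```text
time: 5.32
position: [0.5081, 0.0868, 0.0375]
tool_rot: [-0.0, 0.875, 0.485, -0.0]
contact_force: [-0.3, -1.2, -0.0]
gripper_width: 0.999
```

No contact on the way. Close on the bezel.

>>> servo_tool([
  [0,0,0,0,0,0],
  [0,0,0,0,0,0],
  [0,0,0,0,0,0],
  [0,0,0,0,0,0],
  [0,0,0,0,0,0],
], grip=-1, force=12)

```text
time: 5.95
position: [0.5076, 0.0873, 0.0381]
tool_rot: [-0.0, 0.875, 0.485, -0.0]
contact_force: [-3.6, 2.1, 3.3]
gripper_width: 0.646
```

>>> servo_tool([
  [0,0,0,0,0,-6],
  [0,0,0,0,0,-12],
  [0,0,0,0,0,-18],
  [0,0,0,0,0,-24],
  [0,0,0,0,0,-30],
  [0,0,0,0,0,-35],
  [0,0,0,0,0,-38.5],
  [0,0,0,0,0,-38.5],
  [0,0,0,0,0,-38.5],
])

```text
time: 7.08
position: [0.5079, 0.0872, 0.0381]
tool_rot: [-0.0, 0.666, 0.746, 0.0]
contact_force: [-3.9, 2.4, 4.1]
gripper_width: 0.642
```

```bash
python3 -c "
from h import *
go(.508,.087,.0375,96.5)
d=grab('wrist'); save('w3',d['img'],4,(230,200,390,330))"
```

```text
t 7.08 at [0.5079 0.0872 0.0381] yaw [ 9.642e+01 -2.000e-02  1.000e-02] F [-3.94  2.41  4.08] w 0.642
delta [-0.0002, 0.0001, 0.0006] [-0.01, -0.02, -0.08] rows 0.01003921802914928 0.007512819458209871
```

View pics/w3.png

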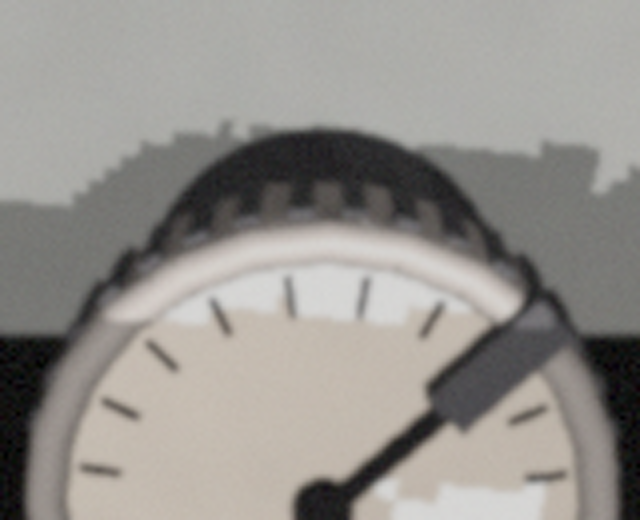

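>>> servo_tool([
  [0,0,0,0,0,0],
  [0,0,0,0,0,0],
  [0,0,0,0,0,0],
  [0,0,0,0,0,0],
  [0,0,-0.03,0,0,0],
  [0,0,-0.06,0,0,0],
  [0,0,-0.08,0,0,0],
  [0,0,-0.08,0,0,0],
], grip=1)

```text
time: 8.12
position: [0.5091, 0.0869, 0.119]
tool_rot: [0.001, 0.666, 0.746, 0.001]
contact_force: [-0.4, 0.1, -0.8]
gripper_width: 1.001
```

```bash
python3 - <<'E'
from h import *
d=load('top')
def cloud(u0,v0,u1,v1,zl,zh):
    vv,uu=np.mgrid[v0:v1,u0:u1]; z=d['depth'][v0:v1,u0:u1]
    P=np.stack([(uu-d['c'][0])/d['f']*z,(vv-d['c'][1])/d['f']*z,z],-1).reshape(-1,3)@d['M'][:3,:3].T+d['M'][:3,3]
    P=P[(P[:,2]>zl)&(P[:,2]<zh)]; r=cv2.minAreaRect(P[:,:2].astype(np.float32)); print(len(P),P[:,2].mean().round(4),P[:,:2].mean(0).round(4),r); return P
print('master');cloud(290,230,320,255,.066,.08)
print('anvil');cloud(305,210,335,275,.03,.042)
print('bush');cloud(460,245,500,285,.052,.07)
print('bed');cloud(222,195,342,300,.006,.018)
print('dial');cloud(230,225,270,270,.064,.08)
for u,v in((479,265),(475,262)):print(pt(d,u,v))
w=grab('wrist'); save('w4',w['img'])
go(.52,-.028,.12,96.6)
E
```

```text
master
182 0.0711 [ 0.5181 -0.0253] ((0.5183975100517273, -0.025297090411186218), (0.02056310884654522, 0.03776029869914055), 7.754794597625732)
anvil
577 0.0369 [ 0.5214 -0.0555] ((0.527375340461731, -0.04573517292737961), (0.13768725097179413, 0.046034879982471466), 12.845368385314941)
bush
287 0.0602 [ 0.4695 -0.3942] ((0.4693872034549713, -0.3955232799053192), (0.039197273552417755, 0.0355706661939621), 89.57608795166016)
bed
5484 0.0111 [0.5067 0.0332] ((0.5125007629394531, 0.028416983783245087), (0.16723543405532837, 0.2150118052959442), 8.189080238342285)
dial
600 0.0683 [0.5069 0.0888] ((0.5071608424186707, 0.08915697038173676), (0.05683780461549759, 0.055747486650943756), 37.388187408447266)
[ 0.47272778 -0.38986682  0.05859641]
[ 0.47866323 -0.38043245  0.06265977]
t 8.18 at [0.5084 0.0866 0.118 ] yaw [ 9.644e+01  1.000e-02 -4.000e-02] F [ 0.14 -0.53  0.31] w 1.002
delta [-0.1152, -0.0013, -0.002] [0.04, 0.01, -0.16] rows 1.8430164447449724 0.015895815496333034
```

View pics/w4.png

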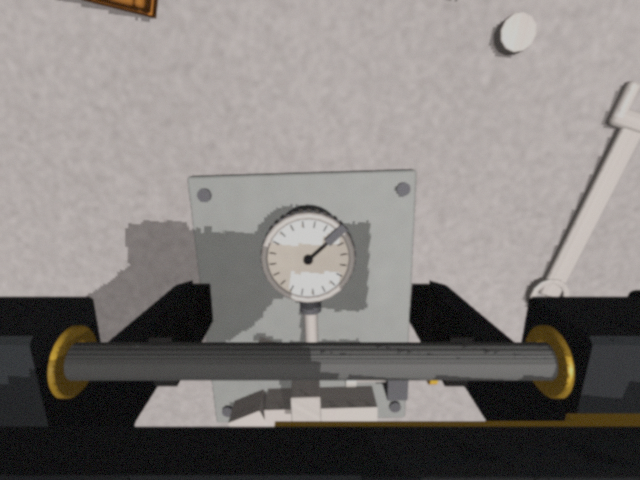

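```bash
python3 - <<'E'
from h import *
w=load('wrist')
a=pt(w,190.5,178,.012);b=pt(w,415,170.5,.012);c=pt(w,212,350,.012);e=pt(w,407,378,.012);print(a,b,np.linalg.norm(b-a),np.degrees(np.arctan2(*(b-a)[1::-1])))
for u,v in((204,194),(402,188),(228,411),(394,406)): print(pt(w,u,v,.012))
p=[pt(w,u,v,.012) for u,v in((204,194),(402,188),(228,411),(394,406))]
for i,j in((0,1),(2,3)): print(np.degrees(np.arctan2(*(p[j]-p[i])[1::-1])))
for i,j in((2,0),(3,1)): print(np.degrees(np.arctan2(*(p[j]-p[i])[1::-1]))-90)
# seat estimates
for yaw in(6.7,7.7):
    t=np.radians(yaw);ey=np.array([-np.sin(t),np.cos(t)]); print(yaw,np.array([.508,.0868])-.115*ey)
E
```

```text
[0.41827053 0.11936245 0.012     ] [0.57935528 0.14277501 0.012     ] 0.16277728823064874 8.269638254786257
[0.42838278 0.10879544 0.012     ]
[0.57226331 0.12929529 0.012     ]
[ 0.45548231 -0.07966362  0.012     ]
[ 0.59928512 -0.05862791  0.012     ]
8.10883028646364
8.322294490844799
8.18277407296921
8.182575155428395
6.7 [ 0.52141713 -0.02741462]
7.7 [ 0.52340841 -0.02716307]
```

```bash
python3 -c "
from h import *
go(.5185,-.026,.032,98.2)"
```

```text
t 8.18 at [0.5084 0.0866 0.118 ] yaw [ 9.644e+01  1.000e-02 -4.000e-02] F [ 0.14 -0.53  0.31] w 1.002
delta [-0.113, -0.0026, 0.086] [0.04, 0.01, -1.76] rows 2.272416766953575 0.16499643112311768
```

>>> servo_tool([
  [-0.05,-0.001,0,0,0,-1.8],
  [-0.1,-0.002,0,0,0,-1.8],
  [-0.113,-0.0025,0,0,0,-1.8],
  [-0.113,-0.0025,0.01,0,0,-1.8],
  [-0.113,-0.0025,0.035,0,0,-1.8],
  [-0.113,-0.0025,0.06,0,0,-1.8],
  [-0.113,-0.0025,0.08,0,0,-1.8],
  [-0.113,-0.0025,0.086,0,0,-1.8],
  [-0.113,-0.0025,0.086,0,0,-1.8],
])

```text
time: 9.3
position: [0.5183, -0.025, 0.0318]
tool_rot: [-0.0, 0.654, 0.757, -0.0]
contact_force: [0.3, -1.0, 0.3]
gripper_width: 1.002
```

>>> servo_tool([
  [0,0,0,0,0,0],
  [0,0,0,0,0,0],
  [0,0,0,0,0,0],
  [0,0,0,0,0,0],
  [0,0,0,0,0,0],
  [0,0,0,0,0,0],
  [0,0,0,0,0,0],
  [0,0,0,0,0,0],
  [0,0,0,0,0,0],
], grip=-1, force=25)

```text
time: 10.42
position: [0.5187, -0.0257, 0.032]
tool_rot: [0.0, 0.654, 0.756, 0.0]
contact_force: [1.4, 0.3, 0.2]
gripper_width: 0.224
```

>>> servo_tool([
  [0,0,-0.008,0,0,0],
  [0,0,-0.02,0,0,0],
  [0,0,-0.035,0,0,0],
  [0,0,-0.055,0,0,0],
  [0,0,-0.08,0,0,0],
  [0,0,-0.105,0,0,0],
  [0,0,-0.12,0,0,0],
  [0,0,-0.12,0,0,0],
])

```text
time: 11.42
position: [0.5192, -0.0258, 0.1534]
tool_rot: [0.001, 0.654, 0.756, 0.001]
contact_force: [0.8, -0.5, -3.3]
gripper_width: 0.222
```

```bash
python3 -c "
from h import *
go(.534,.306,.152,98.2)"
```

```text
t 11.43 at [ 0.5192 -0.0258  0.1534] yaw [ 9.825e+01  4.000e-02 -1.400e-01] F [ 0.78 -0.46 -3.34] w 0.222
delta [0.3262, 0.0622, 0.0013] [0.14, 0.04, 0.05] rows 5.31334413127777 0.01465535038945662
```

>>> servo_tool([
  [0.04,0.008,0,0,0,0],
  [0.095,0.018,0,0,0,0],
  [0.15,0.029,0,0,0,0],
  [0.205,0.039,0,0,0,0],
  [0.26,0.05,0,0,0,0],
  [0.3,0.058,0,0,0,0],
  [0.32,0.061,0,0,0,0],
  [0.326,0.062,0.02,0,0,0],
  [0.326,0.062,0.05,0,0,0],
  [0.326,0.062,0.08,0,0,0],
])

```text
time: 12.68
position: [0.533, 0.3025, 0.0692]
tool_rot: [0.001, 0.655, 0.755, -0.002]
contact_force: [-0.1, 0.4, -3.0]
gripper_width: 0.224
```

>>> servo_tool([
  [0,0,0.02,0,0,0],
  [0,0,0.032,0,0,0],
  [0,0,0.04,0,0,0],
  [0,0,0.044,0,0,0],
  [0,0,0.045,0,0,0],
])

```text
time: 13.3
position: [0.5332, 0.306, 0.0273]
tool_rot: [0.0, 0.654, 0.756, 0.0]
contact_force: [-0.1, 0.1, -4.4]
gripper_width: 0.223
```

>>> servo_tool([
  [0,0,0.001,0,0,0],
  [0,0,0.002,0,0,0],
  [0,0,0.002,0,0,0],
])

```text
time: 13.68
position: [0.5331, 0.3058, 0.0251]
tool_rot: [0.0, 0.654, 0.756, 0.0]
contact_force: [-0.7, -0.6, -2.1]
gripper_width: 0.228
```

>>> servo_tool([
  [0,0,0.0007,0,0,0],
  [0,0,0.0007,0,0,0],
])

```text
time: 13.92
position: [0.5331, 0.3059, 0.025]
tool_rot: [0.0, 0.654, 0.756, 0.0]
contact_force: [-2.3, -1.8, 6.0]
gripper_width: 0.227
```

Touching the floor. Release and rise.

>>> servo_tool([
  [0,0,0,0,0,0],
  [0,0,0,0,0,0],
  [0,0,0,0,0,0],
  [0,0,0,0,0,0],
  [0,0,-0.02,0,0,0],
  [0,0,-0.05,0,0,0],
  [0,0,-0.09,0,0,0],
  [0,0,-0.13,0,0,0],
  [0,0,-0.155,0,0,0],
  [0,0,-0.155,0,0,0],
], grip=1)

```text
time: 15.18
position: [0.5341, 0.3069, 0.1826]
tool_rot: [0.001, 0.654, 0.756, 0.002]
contact_force: [0.5, 0.5, -1.2]
gripper_width: 0.999
```

```bash
python3 -c "
from h import *
go(.468,-.395,.18,45)
d=grab('top')
def cl(d,u0,v0,u1,v1,zl,zh):
    vv,uu=np.mgrid[v0:v1,u0:u1]; z=d['depth'][v0:v1,u0:u1]
    P=np.stack([(uu-d['c'][0])/d['f']*z,(vv-d['c'][1])/d['f']*z,z],-1).reshape(-1,3)@d['M'][:3,:3].T+d['M'][:3,3]
    P=P[(P[:,2]>zl)&(P[:,2]<zh)]; print(len(P),P.mean(0).round(4) if len(P) else '')
cl(d,120,200,190,270,.055,.075)
s=grab('scene'); cl(s,380,160,470,240,.055,.075)
cl(s,130,270,200,330,.055,.075)
q=pt(s,166,292,.063);print(q)
"
```

```text
t 15.18 at [0.5341 0.3069 0.1826] yaw [98.26 -0.11 -0.27] F [ 0.52  0.55 -1.17] w 0.999
delta [-0.6851, -0.1663, 0.0005] [0.2, -0.23, 53.26] rows 11.280312139117592 4.977822430736548
196 [0.5324 0.3047 0.0633]
116 [0.5361 0.2995 0.0637]
236 [ 0.4736 -0.3988  0.0618]
[ 0.473296   -0.39765948  0.063     ]
```

>>> servo_tool([
  [-0.06,-0.015,0,0,0,5],
  [-0.12,-0.029,0,0,0,10],
  [-0.18,-0.044,0,0,0,15],
  [-0.24,-0.058,0,0,0,20],
  [-0.3,-0.073,0,0,0,25],
  [-0.36,-0.087,0,0,0,30],
  [-0.42,-0.102,0,0,0,35],
  [-0.48,-0.117,0,0,0,40],
  [-0.54,-0.131,-0.005,0,0,45],
  [-0.6,-0.146,-0.01,0,0,50],
])

```text
time: 16.52
position: [0.4735, -0.3105, 0.1883]
tool_rot: [-0.001, 0.913, 0.408, -0.001]
contact_force: [0.5, 0.7, 0.2]
gripper_width: 0.996
```

```bash
python3 -c "
from h import *
go(.470,-.396,.2,48)"
```

```text
t 16.52 at [ 0.4735 -0.3105  0.1883] yaw [4.811e+01 1.000e-02 1.200e-01] F [0.48 0.75 0.22] w 0.996
delta [-0.066, 0.0545, -0.0118] [-0.12, 0.01, 0.11] rows 1.3817967413634125 0.015038362994423432
```

>>> servo_tool([
  [-0.035,0.03,-0.006,0,0,0],
  [-0.06,0.05,-0.012,0,0,0],
  [-0.066,0.0545,-0.012,0,0,0],
  [-0.066,0.0545,-0.012,0,0,0],
])

```text
time: 17.02
position: [0.4711, -0.3932, 0.2002]
tool_rot: [-0.001, 0.913, 0.409, -0.0]
contact_force: [0.4, -0.7, 0.1]
gripper_width: 0.998
```

```bash
python3 -c "
from h import *
d=grab('wrist'); save('w5',d['img'])
vv,uu=np.mgrid[0:340,0:640]; z=d['depth'][:340]
P=np.stack([(uu-d['c'][0])/d['f']*z,(vv-d['c'][1])/d['f']*z,z],-1).reshape(-1,3)@d['M'][:3,:3].T+d['M'][:3,3]
ok=(P[:,2]>.061)&(P[:,2]<.066)&(np.hypot(P[:,0]-.47,P[:,1]+.396)<.035); Q=P[ok]
print(len(Q),cv2.minEnclosingCircle(Q[:,:2].astype(np.float32)),Q[:,2].mean(), uu.ravel()[ok].mean(),vv.ravel()[ok].mean())
go(.47,-.396,.03,48)"
```

```text
1290 ((0.47061440348625183, -0.3976881206035614), 0.019213931635022163) 0.06323822462772646 313.10232558139535 230.02248062015505
t 17.07 at [ 0.4715 -0.3924  0.2004] yaw [48.36 -0.05  0.11] F [ 0.38 -0.33  0.31] w 0.997
delta [-0.0038, 0.0016, 0.1704] [-0.11, -0.05, 0.36] rows 2.7278231419381966 0.03579324197291167
```

View pics/w5.png

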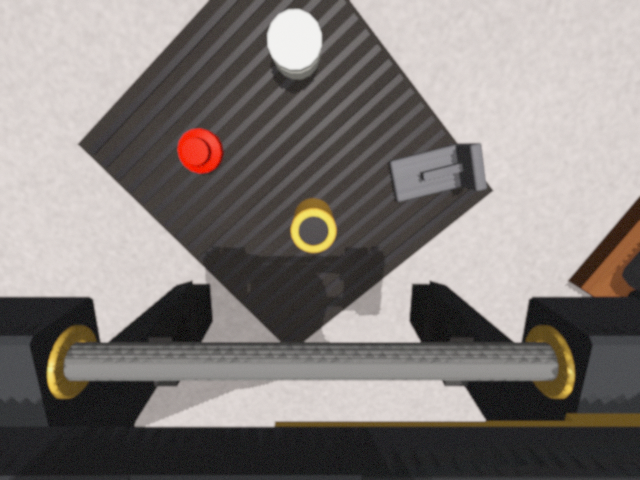

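```bash
python3 -c "
from h import *
go(.4706,-.3975,.025,48)
d=load('wrist')
for p in((400,198),(395,165),(470,190)): print(pt(d,*p).round(3))"
```

```text
t 17.07 at [ 0.4715 -0.3924  0.2004] yaw [48.36 -0.05  0.11] F [ 0.38 -0.33  0.31] w 0.997
delta [-0.0046, 0.0031, 0.1754] [-0.11, -0.05, 0.36] rows 2.808330079089064 0.03579324197291167
[ 0.547 -0.438  0.014]
[ 0.562 -0.411  0.014]
[ 0.603 -0.48   0.005]
```

>>> servo_tool([
  [-0.002,0.001,0.03,0,0,0],
  [-0.002,0.001,0.07,0,0,0],
  [-0.002,0.001,0.1,0,0,0],
  [-0.002,0.001,0.11,0,0,0],
  [-0.002,0.001,0.11,0,0,0],
], grip=0.4)

```text
time: 17.7
position: [0.4712, -0.3954, 0.0913]
tool_rot: [-0.0, 0.912, 0.409, 0.0]
contact_force: [0.1, 0.6, 0.4]
gripper_width: 0.7
```

```bash
python3 -c "
from h import *
go(.4706,-.3975,.025,48)
d=grab('wrist');go(.4706,-.3975,.025,48)
vv,uu=np.mgrid[0:340,0:640]; z=d['depth'][:340]
P=np.stack([(uu-d['c'][0])/d['f']*z,(vv-d['c'][1])/d['f']*z,z],-1).reshape(-1,3)@d['M'][:3,:3].T+d['M'][:3,3]
ok=(P[:,2]>.061)&(P[:,2]<.066)&(np.hypot(P[:,0]-.47,P[:,1]+.396)<.035); Q=P[ok]
print(len(Q),cv2.minEnclosingCircle(Q[:,:2].astype(np.float32)))
"
```

```text
t 17.7 at [ 0.4712 -0.3954  0.0913] yaw [ 4.835e+01 -2.000e-02  5.000e-02] F [0.15 0.58 0.38] w 0.7
delta [-0.002, 0.001, 0.0663] [-0.05, -0.02, 0.35] rows 1.0616485471292845 0.03273263991112531
t 17.75 at [ 0.4716 -0.3962  0.0922] yaw [ 4.832e+01 -2.000e-02 -5.000e-02] F [ 0.15 -0.64  0.73] w 0.7
delta [-0.0017, 0.0001, 0.0672] [0.05, -0.02, 0.32] rows 1.074833715960852 0.030010451145814902
3050 ((0.47082436084747314, -0.39779821038246155), 0.01929972693324089)
```

>>> servo_tool([
  [-0.002,0.0005,0.02,0,0,0],
  [-0.002,0.0005,0.04,0,0,0],
  [-0.002,0.0005,0.058,0,0,0],
  [-0.002,0.0005,0.0665,0,0,0],
  [-0.002,0.0005,0.0665,0,0,0],
])

```text
time: 18.38
position: [0.4695, -0.3981, 0.0239]
tool_rot: [-0.001, 0.913, 0.409, -0.0]
contact_force: [-0.6, -0.3, 0.2]
gripper_width: 0.702
```

>>> servo_tool([
  [0,0,0,0,0,0],
  [0,0,0,0,0,0],
  [0,0,0,0,0,0],
  [0,0,0,0,0,0],
], grip=-1, force=20)

```text
time: 18.88
position: [0.4699, -0.3985, 0.0253]
tool_rot: [0.0, 0.913, 0.409, -0.0]
contact_force: [-2.2, 0.9, 4.8]
gripper_width: 0.422
```

>>> servo_tool([
  [0,0,-0.01,0,0,0],
  [0,0,-0.03,0,0,0],
  [0,0,-0.07,0,0,0],
  [0,0,-0.11,0,0,0],
  [0,0,-0.14,0,0,0],
  [0,0,-0.14,0,0,0],
])

```text
time: 19.62
position: [0.4715, -0.3996, 0.1681]
tool_rot: [0.003, 0.913, 0.409, 0.001]
contact_force: [0.4, -1.3, -3.8]
gripper_width: 0.422
```

```bash
python3 -c "
from h import *
t=np.radians(8.2);ex=np.array([np.cos(t),np.sin(t)]);ey=np.array([-ex[1],ex[0]])
p=np.array([.5239,-.0263])-.062*ex; print(p)
go(*p,.12,98.2)"
```

```text
[ 0.46253387 -0.03514299]
t 19.62 at [ 0.4715 -0.3996  0.1681] yaw [ 4.825e+01 -2.000e-02 -3.400e-01] F [ 0.37 -1.3  -3.78] w 0.422
delta [0.266, -0.2496, 0.0467] [0.33, 0.13, -49.95] rows 5.883814459177654 4.668262853016385
```

>>> servo_tool([
  [0.03,-0.03,0,0,0,-6],
  [0.07,-0.066,0,0,0,-13],
  [0.11,-0.104,0,0,0,-20],
  [0.15,-0.141,0.01,0,0,-27],
  [0.19,-0.178,0.02,0,0,-34],
  [0.225,-0.211,0.03,0,0,-41],
  [0.25,-0.235,0.04,0,0,-47],
  [0.264,-0.248,0.046,0,0,-50],
  [0.266,-0.2495,0.047,0,0,-50],
  [0.266,-0.2495,0.047,0,0,-50],
])

```text
time: 20.88
position: [0.4609, -0.0353, 0.1177]
tool_rot: [0.0, 0.655, 0.755, -0.0]
contact_force: [0.4, -0.4, -4.1]
gripper_width: 0.429
```

```bash
cat >> h.py <<'E'
t=np.radians(8.2);EX=np.array([np.cos(t),np.sin(t)]);EY=np.array([-EX[1],EX[0]]);SEAT=np.array([.5239,-.0263])
def seat():
    s=robot.observe(); p=s['position'][:2]-SEAT; F=s['contact_force'][:2]
    print('t',round(s['time'],2),'seat xy mm',(1e3*np.array([p@EX,p@EY])).round(1),'z',s['position'][2].round(4),'F seat',np.array([F@EX,F@EY,s['contact_force'][2]]).round(2),'w',round(s['gripper_width'],3))
E
python3 -c "
from h import *
seat();go(.46253387,-.03514299,.04,98.2)
d=grab('top'); save('t2',d['img'],5,(240,190,360,310))"
```

```text
t 20.88 seat xy mm [-63.6   0.1] z 0.1177 F seat [ 0.35 -0.42 -4.1 ] w 0.429
t 20.88 at [ 0.4609 -0.0353  0.1177] yaw [9.81e+01 4.00e-02 2.00e-02] F [ 0.41 -0.36 -4.1 ] w 0.429
delta [-0.0, 0.0017, 0.0777] [-0.02, 0.04, -0.1] rows 1.2432373725974002 0.009952119552525113
```

View pics/t2.png

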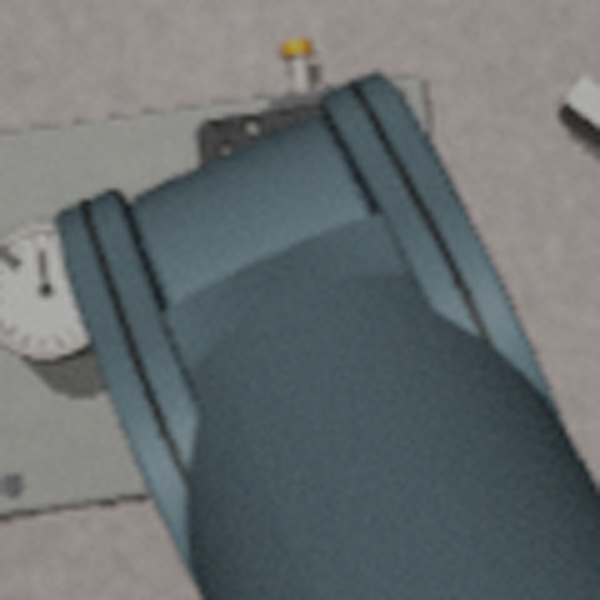

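>>> servo_tool([
  [0,0.001,0.02,0,0,0],
  [0,0.0015,0.045,0,0,0],
  [0,0.0015,0.068,0,0,0],
  [0,0.0015,0.079,0,0,0],
  [0,0.0015,0.0815,0,0,0],
  [0,0.0015,0.0815,0,0,0],
])

```text
time: 21.68
position: [0.4627, -0.0339, 0.0368]
tool_rot: [0.0, 0.655, 0.756, 0.0]
contact_force: [-0.0, -0.2, -3.7]
gripper_width: 0.425
```

>>> servo_tool([
  [0,0,0.0005,0,0,0],
  [0,0,0.001,0,0,0],
  [0,0,0.001,0,0,0],
])

```text
time: 22.05
position: [0.4624, -0.0337, 0.0355]
tool_rot: [0.0, 0.654, 0.756, 0.0]
contact_force: [0.1, -0.0, -2.9]
gripper_width: 0.429
```

>>> servo_tool([
  [0,0,0.0006,0,0,0],
  [0,0,0.0006,0,0,0],
])

```text
time: 22.3
position: [0.4622, -0.0337, 0.0346]
tool_rot: [-0.0, 0.654, 0.756, -0.0]
contact_force: [0.6, 0.3, -3.1]
gripper_width: 0.423
```

>>> servo_tool([
  [0,0,0.0005,0,0,0],
  [0,0,0.0005,0,0,0],
])

```text
time: 22.55
position: [0.4623, -0.0337, 0.0343]
tool_rot: [0.0, 0.654, 0.756, -0.0]
contact_force: [-0.5, -1.1, 0.0]
gripper_width: 0.426
```

>>> servo_tool([
  [-0.001,0.004,0,0,0,0],
  [-0.001,0.008,0,0,0,0],
  [-0.001,0.012,0,0,0,0],
  [-0.001,0.016,0,0,0,0],
  [-0.001,0.02,0,0,0,0],
  [-0.001,0.024,0,0,0,0],
  [-0.001,0.027,0,0,0,0],
  [-0.001,0.028,0,0,0,0],
], force=12)

```text
time: 23.55
position: [0.4889, -0.0315, 0.0342]
tool_rot: [-0.0, 0.654, 0.756, -0.002]
contact_force: [-7.7, -2.8, 12.0]
gripper_width: 0.43
```

```bash
python3 -c "
from h import *
seat()"
```

```text
t 23.55 seat xy mm [-35.4  -0.2] z 0.0342 F seat [-8.06 -1.66 11.96] w 0.43
```

>>> servo_tool([
  [0,0,-0.0008,0,0,0],
  [0,0,-0.0008,0,0,0],
])

```text
time: 23.8
position: [0.4896, -0.0315, 0.0345]
tool_rot: [-0.0, 0.655, 0.756, -0.001]
contact_force: [-1.3, -3.7, -2.3]
gripper_width: 0.429
```

```bash
python3 -c "
from h import *
seat();print(robot.observe()['torque'])"
```

```text
t 23.8 seat xy mm [-34.7  -0.3] z 0.0345 F seat [-1.83 -3.52 -2.32] w 0.429
[-0.78089036  0.3106709   0.01914548]
```

>>> servo_tool([
  [0,0.002,-0.0002,0,0,0],
  [0,0.004,-0.0002,0,0,0],
  [0,0.006,-0.0002,0,0,0],
  [0,0.006,-0.0002,0,0,0],
])

```text
time: 24.3
position: [0.4958, -0.0306, 0.0349]
tool_rot: [-0.0, 0.655, 0.756, -0.001]
contact_force: [-0.8, -5.7, -3.5]
gripper_width: 0.429
```

```bash
python3 -c "
from h import *
seat()"
```

```text
t 24.3 seat xy mm [-28.4  -0.3] z 0.0349 F seat [-1.56 -5.57 -3.54] w 0.429
```

>>> servo_tool([
  [-0.0005,0,0,0,0,0],
  [-0.001,0,0,0,0,0],
  [-0.001,0,0,0,0,0],
])

```text
time: 24.68
position: [0.4959, -0.0312, 0.0349]
tool_rot: [-0.0, 0.654, 0.756, -0.0]
contact_force: [-2.1, -5.0, -4.9]
gripper_width: 0.428
```

>>> servo_tool([
  [-0.0005,0,0,0,0,0],
  [-0.001,0,0,0,0,0],
  [-0.001,0,0,0,0,0],
])

```text
time: 25.05
position: [0.4961, -0.0316, 0.0351]
tool_rot: [-0.0, 0.654, 0.756, -0.0]
contact_force: [-3.0, -2.8, -5.0]
gripper_width: 0.426
```

```bash
python3 -c "
from h import *
seat()"
```

```text
t 25.05 seat xy mm [-28.3  -1.3] z 0.0351 F seat [-3.38 -2.38 -5.04] w 0.426
```

>>> servo_tool([
  [0,0.0015,0,0,0,0],
  [0,0.003,0,0,0,0],
  [0,0.0045,0,0,0,0],
  [0,0.006,0,0,0,0],
  [0,0.006,0,0,0,0],
])

```text
time: 25.68
position: [0.5021, -0.0308, 0.0351]
tool_rot: [-0.0, 0.654, 0.756, -0.0]
contact_force: [-3.8, -2.6, -4.2]
gripper_width: 0.427
```

```bash
python3 -c "
from h import *
seat()"
```

```text
t 25.68 seat xy mm [-22.2  -1.3] z 0.0351 F seat [-4.16 -2.07 -4.23] w 0.427
```

>>> servo_tool([
  [0,0.0015,0,0,0,0],
  [0,0.003,0,0,0,0],
  [0,0.0045,0.0002,0,0,0],
  [0,0.006,0.0004,0,0,0],
  [0,0.006,0.0004,0,0,0],
])

```text
time: 26.3
position: [0.509, -0.0298, 0.035]
tool_rot: [0.0, 0.654, 0.756, 0.001]
contact_force: [-0.5, -2.3, -5.4]
gripper_width: 0.428
```

```bash
python3 -c "
from h import *
seat()"
```

```text
t 26.3 seat xy mm [-15.2  -1.4] z 0.035 F seat [-0.82 -2.19 -5.37] w 0.428
```

>>> servo_tool([
  [0,0.0005,0.0005,0,0,0],
  [0,0.001,0.0005,0,0,0],
  [0,0.001,0.0005,0,0,0],
])

```text
time: 26.68
position: [0.5095, -0.0298, 0.0344]
tool_rot: [0.0, 0.654, 0.756, 0.0]
contact_force: [-1.8, -2.3, -1.9]
gripper_width: 0.43
```

```bash
python3 -c "
from h import *
seat()"
```

```text
t 26.68 seat xy mm [-14.7  -1.4] z 0.0344 F seat [-2.13 -2.06 -1.94] w 0.43
```

```bash
python3 -c "
from h import *
im=cv2.imread('pics/top.png')[:,:,::-1]; save('tip',im,20,(288,208,320,238))"
```

```text
(no output)
```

View pics/tip.png

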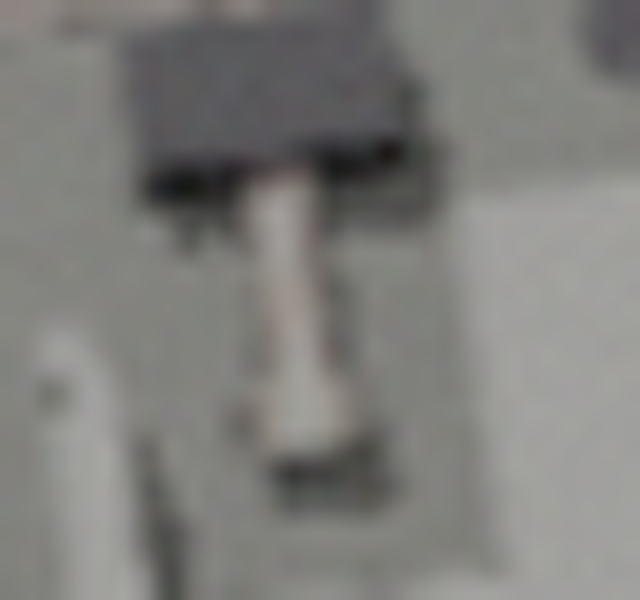

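```bash
python3 -c "
from h import *
d=load('top')
for n,u,v,z in(('post',301.3,215.9,.036),('tip33',303.2,230.1,.033),('tip28',303.2,230.1,.028),('foot end',291.5,226.5,.04),('anv',312,217,.038)):
    p=pt(d,u,v,z)[:2]-SEAT; print(n,(p@EX*1e3).round(1),(p@EY*1e3).round(1))"
```

```text
post 56.6 0.1
tip33 25.9 0.3
tip28 26.6 0.4
foot end 36.1 23.9
anv 50.6 -22.4
```

>>> servo_tool([
  [0,0.002,0,0,0,0],
  [0,0.004,0,0,0,0],
  [0,0.006,0,0,0,0],
  [0,0.008,0,0,0,0],
  [0,0.01,0,0,0,0],
  [0,0.012,0,0,0,0],
  [0,0.014,0,0,0,0],
  [0,0.0155,0,0,0,0],
  [0,0.016,0,0,0,0],
  [0,0.016,0,0,0,0],
])

```text
time: 27.92
position: [0.5252, -0.0276, 0.0343]
tool_rot: [0.0, 0.654, 0.756, 0.0]
contact_force: [-2.9, -2.4, 2.9]
gripper_width: 0.428
```

```bash
python3 -c "
from h import *
seat()"
```

```text
t 27.93 seat xy mm [ 1.1 -1.5] z 0.0343 F seat [-3.2  -1.96  2.89] w 0.428
```

>>> servo_tool([
  [0,0.0004,-0.0003,0,0,0],
  [0,0.0008,-0.0003,0,0,0],
  [0,0.0008,-0.0003,0,0,0],
])

```text
time: 28.3
position: [0.5258, -0.0275, 0.0344]
tool_rot: [-0.0, 0.654, 0.756, 0.0]
contact_force: [-1.6, -3.4, -4.0]
gripper_width: 0.426
```

>>> servo_tool([
  [0,0.0004,0,0,0,0],
  [0,0.0008,0,0,0,0],
  [0,0.0008,0,0,0,0],
])

```text
time: 28.68
position: [0.5267, -0.0274, 0.0346]
tool_rot: [0.0, 0.654, 0.756, 0.0]
contact_force: [-2.1, -2.1, -3.7]
gripper_width: 0.428
```

>>> servo_tool([
  [0,0.0005,0,0,0,0],
  [0,0.0005,0,0,0,0],
])

```text
time: 28.92
position: [0.5272, -0.0273, 0.0346]
tool_rot: [0.0, 0.654, 0.756, 0.0]
contact_force: [-2.4, -2.7, -3.8]
gripper_width: 0.428
```

>>> servo_tool([
  [0,0.0005,0,0,0,0],
  [0,0.0005,0,0,0,0],
])

```text
time: 29.18
position: [0.5277, -0.0272, 0.0346]
tool_rot: [0.0, 0.654, 0.756, 0.0]
contact_force: [-2.4, -2.5, -4.3]
gripper_width: 0.427
```

>>> servo_tool([
  [0,0.0005,0,0,0,0],
  [0,0.0005,0,0,0,0],
])

```text
time: 29.42
position: [0.5282, -0.0271, 0.0346]
tool_rot: [0.0, 0.654, 0.756, 0.0]
contact_force: [-2.3, -2.9, -4.0]
gripper_width: 0.432
```

>>> servo_tool([
  [0,0.0005,0,0,0,0],
  [0,0.0005,0,0,0,0],
])

```text
time: 29.68
position: [0.5287, -0.0271, 0.0346]
tool_rot: [0.0, 0.654, 0.756, 0.0]
contact_force: [-1.5, -1.9, -3.1]
gripper_width: 0.431
```

>>> servo_tool([
  [0,0.0005,0,0,0,0],
  [0,0.0005,0,0,0,0],
])

```text
time: 29.92
position: [0.5292, -0.027, 0.0346]
tool_rot: [0.0, 0.654, 0.756, 0.0]
contact_force: [-2.3, -3.0, -3.9]
gripper_width: 0.428
```

>>> servo_tool([
  [0,0.0005,0,0,0,0],
  [0,0.0005,0,0,0,0],
])

```text
time: 30.18
position: [0.5296, -0.0269, 0.0346]
tool_rot: [0.0, 0.654, 0.756, 0.0]
contact_force: [-1.6, -3.5, -2.6]
gripper_width: 0.425
```

>>> servo_tool([
  [0,0.0005,0,0,0,0],
  [0,0.0005,0,0,0,0],
])

```text
time: 30.42
position: [0.5301, -0.0269, 0.0346]
tool_rot: [0.0, 0.654, 0.756, 0.0]
contact_force: [-2.7, -2.2, -3.1]
gripper_width: 0.426
```

>>> servo_tool([
  [0,0.0005,0,0,0,0],
  [0,0.0005,0,0,0,0],
])

```text
time: 30.68
position: [0.5306, -0.0268, 0.0346]
tool_rot: [0.0, 0.654, 0.756, 0.0]
contact_force: [-2.2, -2.8, -3.0]
gripper_width: 0.425
```

>>> servo_tool([
  [0,0.0005,0,0,0,0],
  [0,0.0005,0,0,0,0],
])

```text
time: 30.92
position: [0.5311, -0.0267, 0.0346]
tool_rot: [0.0, 0.654, 0.756, 0.0]
contact_force: [-2.2, -2.5, -3.2]
gripper_width: 0.428
```

>>> servo_tool([
  [0,0.0005,0,0,0,0],
  [0,0.0005,0,0,0,0],
])

```text
time: 31.18
position: [0.5315, -0.0266, 0.0346]
tool_rot: [-0.0, 0.654, 0.756, -0.0]
contact_force: [-2.2, -2.8, -3.1]
gripper_width: 0.432
```

>>> servo_tool([
  [0,0.0005,0,0,0,0],
  [0,0.0005,0,0,0,0],
])

```text
time: 31.42
position: [0.5315, -0.0267, 0.0345]
tool_rot: [-0.0, 0.654, 0.756, -0.0]
contact_force: [-4.7, -2.9, -1.1]
gripper_width: 0.429
```

>>> servo_tool([
  [0,0.0005,0,0,0,0],
  [0,0.0005,0,0,0,0],
])

```text
time: 31.68
position: [0.5316, -0.0266, 0.0345]
tool_rot: [-0.001, 0.654, 0.756, -0.001]
contact_force: [-5.3, -2.8, 0.6]
gripper_width: 0.426
```

>>> servo_tool([
  [0,0,0,0,0,0],
  [0,0,0,0,0,0],
  [0,0,0,0,0,0],
  [0,0,0,0,0,0],
], grip=0.6)

```text
time: 32.17
position: [0.533, -0.0263, 0.0348]
tool_rot: [0.0, 0.654, 0.756, 0.0]
contact_force: [0.5, 0.5, 0.4]
gripper_width: 0.8
```

>>> servo_tool([
  [0,0,-0.02,0,0,0],
  [0,0,-0.05,0,0,0],
  [0,0,-0.09,0,0,0],
  [-0.02,-0.01,-0.13,0,0,0],
  [-0.07,-0.02,-0.15,0,0,0],
  [-0.13,-0.03,-0.15,0,0,0],
  [-0.19,-0.04,-0.15,0,0,0],
  [-0.24,-0.04,-0.15,0,0,0],
  [-0.28,-0.04,-0.15,0,0,0],
  [-0.28,-0.04,-0.15,0,0,0],
])

```text
time: 33.42
position: [0.5326, -0.3134, 0.1855]
tool_rot: [0.001, 0.656, 0.754, -0.0]
contact_force: [-0.2, -0.0, -0.2]
gripper_width: 0.799
```

```bash
python3 -c "
from h import *
seat()
d=grab('top'); save('t3',d['img'],6.5,(222,195,342,287))
def cl(d,u0,v0,u1,v1,zl,zh):
    vv,uu=np.mgrid[v0:v1,u0:u1]; z=d['depth'][v0:v1,u0:u1]
    P=np.stack([(uu-d['c'][0])/d['f']*z,(vv-d['c'][1])/d['f']*z,z],-1).reshape(-1,3)@d['M'][:3,:3].T+d['M'][:3,3]
    P=P[(P[:,2]>zl)&(P[:,2]<zh)]; 
    if len(P): print(len(P),P.mean(0).round(4),cv2.minEnclosingCircle(P[:,:2].astype(np.float32)))
    return P
P=cl(d,290,215,325,260,.064,.08); 
if len(P): c=np.array(cv2.minEnclosingCircle(P[:,:2].astype(np.float32))[0])-SEAT; print(c@EX,c@EY, np.c_[P[:,:2],P[:,2],np.ones(len(P))].shape, np.linalg.lstsq(np.c_[P[:,:2]-P[:,:2].mean(0),np.ones(len(P))],P[:,2],rcond=None)[0])
cl(d,120,200,190,270,.055,.075)
"
```

```text
t 33.42 seat xy mm [ -32.3 -285.4] z 0.1855 F seat [-0.23 -0.   -0.16] w 0.799
271 [ 0.5303 -0.0239  0.0698] ((0.5304970145225525, -0.02385706454515457), 0.01932620257139206)
0.006878001448411912 0.0014770342998564818 (271, 4) [0.01181902 0.01507558 0.06984282]
194 [0.5323 0.3045 0.0635] ((0.5331476330757141, 0.30521735548973083), 0.021099792793393135)
```

View pics/t3.png

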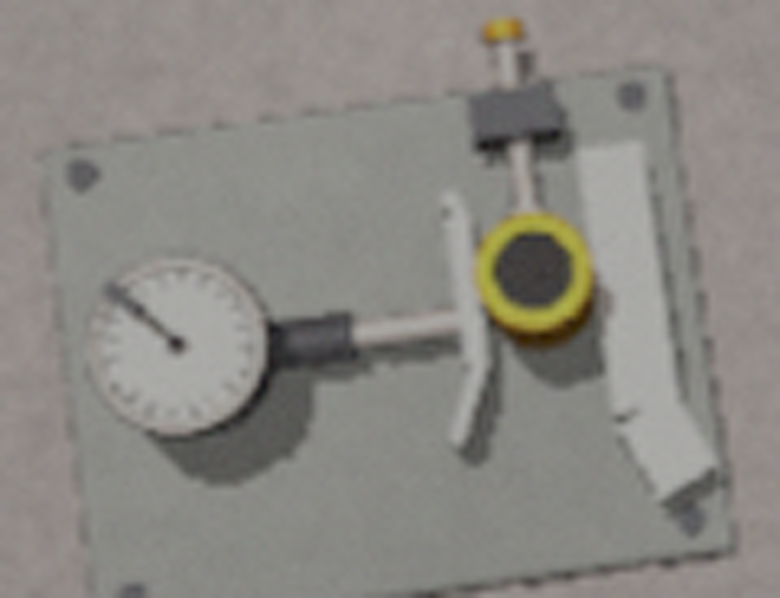

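```bash
python3 -c "
from h import *
robot.close_job(); print(robot.observe()['time'])"
```

```text
the job is handed in; nothing more can be done
the job is handed in; nothing more can be done
```

The job is handed in after about 33.5 s of robot time. All steps are done, but I got no verdict back.

**What I did:**
- **Bezel:** I turned it 38.5°, and a close-up from the wrist camera showed the zero mark on the hand while the master was still clamped.
- **Master:** I stood it in the small tray, about at its middle. Its top measured 63–64 mm above the table, so it stands upright on the floor.
- **Bushing:** I slid it in along the anvil in 0.5 mm steps at the end. It met the stop at a centre of about x = 7.6 mm in the seat frame. The force along the sliding direction rose by about 3 N there, and I released it with the bushing pressed lightly forward.

**Last checks (top camera, about ±2 mm):**
- The bushing's centre is within about 0.5 mm of the anvil line, allowing for the offset the camera showed on the clamped master.
- The gap to the stop screw came out at about 0 mm.
- The hand points at the zero mark.
- A plane fitted to the bushing's rim gave about 0.02 rad of tilt, inside the limit but no better than the depth noise.
- The arm was clear and the contact force read about zero.

**What disagreed:**
- **Fingertips:** The wrist camera showed them about 10 mm behind the reported TCP, not 22 mm ahead. My first close on the bezel therefore shut on air above the dial. I measured the offset and used it for every later height.
- **Bed contact:** On the way in, the bushing briefly pressed the bed with about 12 N before I raised it 0.8 mm.
- **Stop gap:** I did not measure it directly after release, only inferred it from the force contact and the camera.

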